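# Shut and bolt the dry-storage chest

## Robot

A 7-joint arm with a two-finger parallel gripper is mounted at the origin on the work surface; the furniture and walls round the work are solid. World frame = base frame: x ahead of the robot, y to its left, z up, the work surface at z = 0. Lengths are in m, angles in rad, forces in N, time in s.
With the tool pointing down it reaches from about 0.425 to 0.875 m from the base axis. Payload 4.7 kg.
Tool frame: the origin (TCP) lies on the centre line of the jaws, within the pads' length; the fingertips stand ahead of it and the grasp point (between the pads) lies 8 mm behind it (ctrl.finger_overhang is the x of the fingertips in the tool frame, in m); x points along the fingers, z is the direction in which the jaws open and shut, and the axes are right-handed (so a half turn about x gives the same grasp; the last joint's range is limited). The gripper opens to 87 mm and grips with 3 to 60 N. Pads are 19 mm wide; open, the fingers measure 117 mm over their backs; the gripper's body (75 mm by 190 mm) begins 51 mm behind the grasp point.
Start: joints at [1.153, 0.321, -0.07, 1.45, 0.023, 1.371, -0.057], TCP at [0.272, -0.59, 0.234] pointing down, gripper open.
Joint ranges: [-2.86, 2.86], [-0.3, 2.09], [-1.38, 1.24], [0.06, 2.45], [-1.56, 4.7], [0.09, 2.05], [-2.69, 2.69]. Speed limits (rad/s): [2.57, 2.57, 3.14, 3.14, 3.14, 3.14, 3.14].

## Interface

Orientations are given as a rotation vector (axis times angle).
In Python, from bench import readout, viewer, job, nets, ctrl gives the robot as it stands.
- The arm moves only by the shell command python3 -m creep 'ROWS' [FORCE]. ROWS is JSON, a list of rows, each an object with "linear": the shift along the tool's x, y, z in m, a list of three; "twist": the turn, a rotation vector about the tool's x, y, z in degrees, a list of three; "fingers": the gripper's target within -1 to 1 (shut at 1, half-way at 0, fully open at -1). A call has 1 to 8 rows; each row is the pose to reach, as a shift and turn from the pose commanded when the call began, along the tool's axes at that moment; what a row does not reach only later rows make up. A row lasts 1/12 s, in which the tool goes at most 41.7 mm and 7.16 degrees, less where a joint would pass 70% of its speed; a pose out of reach is approached as far as the arm can. A call with a gripper value outside its range is refused whole. The fingers move at their own pace and stop on an object; FORCE is the grip in N (left out, the last holds). Time passes only in rows, so rows that repeat a pose let the fingers close. It gives the time, the measured TCP pose, the force and the opening at its end, in the units of the state.
- readout.get_state(): the state, without advancing time (a new reading comes with each control period).
- viewer.get_image(name): name is "scene" or "top" or "wrist"; returns (picture, depth): 384x512x3 uint8, red, green, blue; 384x512 float32, m along the optical axis (not along the pixel's ray), 0 where there is no reading.
- viewer.camera_params(name): a dict with "K" (3x3 intrinsics, pixels), "k1" (the pictures are not rectified: a ray, as slopes to the right and down, at radius r is drawn at 1 + k1 r^2 times it, then the intrinsics apply), "cam_to_world" (4x4, takes a point from camera to world coordinates). Camera axes: x right, y down, z forward; pixel columns grow to the right and rows downward; lengths in m; the calibration is good to about 2 mm. A picture is of the moment at which its call begins: read the wrist's pose just before it. camera_params takes no time and is no camera call; for the wrist camera it gives the pose at the moment of the call.
- job.close_job(): hands the job in, once; it reports no verdict.
Trained networks look in the newest picture that a camera, given by its name, has taken for a name from the list of things; names that differ only in an ending like _2 or _b are one class to them, and where a whole thing is asked for, a point or a joint stands for the part that bears it (a point fixed in the world has none). Each returns a list of dicts, best first, with "conf" (0 to 1); they miss things now and then, are a little off and sometimes report something else, mostly with a low value. They report only what shows in the picture. A call takes as long as a camera call.
- nets.boxes_of(camera, label): "centre" ([x, y, z] in m, in world coordinates, good to about 4 mm: the middle of the surface that is visible of it).
- nets.place_of(camera, label): "centre" ([x, y, z] in m, in world coordinates, good to about 4 mm: a listed point, or the origin of a listed thing).
The state is a dict: "time": time; "joint_positions": joint angles; "qd": joint speeds; "joint_torque": joint torques, N m; "position": TCP position; "tool_rot": TCP orientation; "ft_force": force on the tool from outside, world axes, zero at the start; "torque": the same for the moment, N m; "grip_width": opening from 0.0 (shut) to 1.0 (fully open).
Only numpy, scipy, OpenCV 4.12 (cv2) and the standard library are available. Lean on these libraries where they do the work, as an engineer would, in place of code of your own. Each camera call takes 0.05 s, during which the arm holds its last target.

## Task

Swing the open lid of the grey storage chest shut, press it down on its springy rubber seal just far enough for the barrel bolt to slip into its keeper, slide the bolt fully home, and turn the handle right down into its notch so that the lid stays bolted when you let go. Do it by feel: do not ram the bolt against the keeper or crush the seal, and leave the tweezers, the dropping bottle and the timer where they are.

Things in the scene. Friction and masses are not known exactly. Their poses are not given: they have to be found in the camera images.
- chest: Grey steel storage chest, fixed, 240 long (x) x 220 wide (y) x 115 mm high. Origin: centre of its underside; z up; x runs from its front (keeper) edge to its back (hinge) edge, away from the robot. Figures marked 'chest' are in this frame, mm. The lid lies flush in its top, chest x -64 to 89, y -76 to 76. The 56 wide strip in front of it carries the keeper.
- lid_hinge (a point): Middle of the lid's hinge line, which is parallel to the chest's y axis at chest x 90, z 115.
- lid_front (a point): Middle of the front edge of the lid's top face, 153 mm from the hinge line. Aluminium lid 153 x 152 x 5 mm; its bare face either side of the bolt may be pressed on. The point's axes turn with the lid.
- lid (a joint): Lid angle, rad: 0 = level with the chest's top, positive = front raised (starts 0.35 to 0.7). A stiff hinge holds it where it is left. Below about 0.05 it rides on a springy seal; unbolted it springs back to 0.035 to 0.05. Pressed at the handle it is level at about 8 to 11 N and sinks 0.3 to 0.6 mm more per N. Below -0.034 the seal is crushed: not allowed.
- housing (a point): Front end of the bolt's housing, on the bolt axis, which runs along the lid at y = 0, 16 mm above its top. Housing: steel tube 22 mm across and 75 long, from 150 to 75 mm in front of the hinge line, with an L-shaped slot, top 27 mm above the lid, on a flat plate 46 wide.
- keeper_foot (a point): Point on the chest's top under the middle of the keeper's face. Keeper: steel ring 24 mm across, 26 long, 15 mm hole for the 12 mm rod, with an upright angle 44 wide, 30 high behind it. Its height is set by hand and not reported: the hole's centre is 11.5 to 18 mm above this point. Find it by feel: press the lid down bit by bit and try the bolt lightly.
- bolt_slide (a joint): Bolt travel to the front (-x of the lid), m: 0 = drawn back (starts 0 to 0.006). At 0.011 the rod's end meets the keeper's face and stops unless in line within 1.5 mm. 0.034 = home, the stem at the end of its slot. It slides with 1 to 2 N, up to 6 N more in the keeper.
- bolt_turn (a joint): Turn of the handle about the bolt axis, rad: 0 = upright (starts within 0.1; the slot's play is 0.15), positive = leaning to the chest's +y (the robot's left), 1.52 = down in the notch. The notch, 11 mm wide for the 7 mm stem, is at the slot's home end: the handle goes down only with bolt_slide above about 0.0295. Turns easily (0.03 N m), stays where left.
- knob (a point): Centre of the black ball, 18 mm across, at the end of the bolt's handle (stem 7 mm), 36 mm from the bolt axis. Drawn back, upright, lid level: chest x -2, y 0, z 167; home and turned down: x -36, y 36, z 133, 18 mm above the lid. It pivots easily between fingers that pinch it fore and aft (along the chest's x).
- bolt: The bolt: rod, stem and ball. Origin: on the bolt axis at the foot of the stem (chest x -2, y 0, z 131 drawn back on a level lid); axes those of the lid. Never force it against keeper or housing with more than 40 N. Once bolted, the seal lifts the lid until the rod lies against the top of the keeper's hole (up to 3 mm).
- tweezers: Steel tweezers 124 x 14 x 10 mm lying loose on the right-hand strip of the chest's top, along its x. Origin: centre of the underside.
- drop_bottle: Small brown dropping bottle, 42 mm across, 108 high, standing loose on the bench close to the chest's left side. Origin: centre of its foot.
- timer: White countdown timer 36 x 68 x 61 mm high, standing loose on the bench close to the chest's right side. Origin: centre of its foot.

How it is judged:
By the outcome, as a careful person would: the job done as asked, in the order asked, and still so for the second after the job is handed in, with the robot touching nothing.
It also fails if it takes over 56 s, if anything falls off the work surface, if the arm or the gripper's body presses on something with over 40 N, if the wrist force passes 120 N, or if a joint passes its speed limit or range.

## Working session

There is one attempt and no reset: what is moved stays moved. The work goes in short steps, Python scripts to look and compute and a shell command to move; the robot and the scene stay as the last step left them, time stands still between calls to the robot, and variables do not carry over. Pictures are saved under pics/ and viewed, and the job is handed in when it is done.

```bash
ls; mkdir -p pics; cat > h.py <<'E'
import numpy as np, cv2
from bench import readout, viewer, job, nets, ctrl
from scipy.spatial.transform import Rotation as R
def save(cam,name):
    im,d=viewer.get_image(cam); cv2.imwrite('pics/'+name,im[:,:,::-1]); return im,d
def st():
    s=readout.get_state(); print('t',round(s['time'],2),'p',np.round(s['position'],4),'rot',np.round(s['tool_rot'],3),'f',np.round(s['ft_force'],1),'g',round(s['grip_width'],3),'q',np.round(s['joint_positions'],2)); return s
E
python3 - <<'E'
from h import *
s=st(); print(R.from_rotvec(s['tool_rot']).as_matrix().round(3), ctrl.finger_overhang)
for c in ['scene','top']:
    save(c,c+'0.png')
    for l in ['knob','lid_front','lid_hinge','keeper_foot','housing','chest','drop_bottle','timer','tweezers','bolt']:
        r=nets.place_of(c,l); print(c,l,[(np.round(x['centre'],3),round(x['conf'],2)) for x in r[:2]])
st()
E
```

```text
pics
t 0.0 p [ 0.2718 -0.5899  0.2325] rot [ 0.886  1.385 -0.885] f [ 0.2 -0.4 -0.8] g 1.002 q [ 1.15  0.32 -0.07  1.45  0.02  1.37 -0.06]
[[-0.001  0.908  0.419]
 [ 0.002  0.419 -0.908]
 [-1.    -0.    -0.002]] 0.011
scene knob [(array([0.551, 0.097, 0.212]), 0.52)]
scene lid_front [(array([0.467, 0.097, 0.206]), 0.96)]
scene lid_hinge [(array([0.59 , 0.098, 0.114]), 0.89), (array([0.512, 0.009, 0.11 ]), 0.31)]
scene keeper_foot [(array([0.424, 0.095, 0.118]), 0.83)]
scene housing [(array([0.481, 0.097, 0.219]), 0.75)]
scene chest [(array([0.499, 0.098, 0.002]), 0.84)]
scene drop_bottle [(array([0.494, 0.099, 0.004]), 0.56)]
scene timer [(array([ 0.516, -0.06 ,  0.002]), 0.63)]
scene tweezers [(array([0.51 , 0.007, 0.111]), 0.82)]
scene bolt [(array([0.523, 0.101, 0.187]), 0.68)]
top knob [(array([0.546, 0.094, 0.217]), 0.45)]
top lid_front [(array([0.467, 0.097, 0.207]), 0.68)]
top lid_hinge [(array([0.59 , 0.102, 0.119]), 0.65)]
top keeper_foot [(array([0.421, 0.098, 0.12 ]), 0.89)]
top housing [(array([0.484, 0.094, 0.217]), 0.92)]
top chest [(array([0.502, 0.097, 0.003]), 0.89), (array([0.588, 0.103, 0.118]), 0.18)]
top drop_bottle [(array([ 0.465,  0.252, -0.001]), 0.51)]
top timer [(array([ 0.518, -0.064, -0.001]), 0.69)]
top tweezers [(array([0.512, 0.001, 0.118]), 0.56)]
top bolt [(array([0.52 , 0.099, 0.184]), 0.49)]
t 1.1 p [ 0.272  -0.5904  0.2336] rot [ 0.885  1.383 -0.886] f [-0.1  0.2 -0. ] g 1.002 q [ 1.15  0.32 -0.07  1.45  0.02  1.37 -0.06]
```

View images.

View pics/scene0.png

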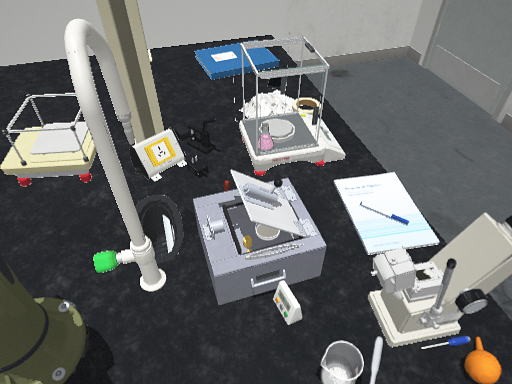

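View pics/top0.png

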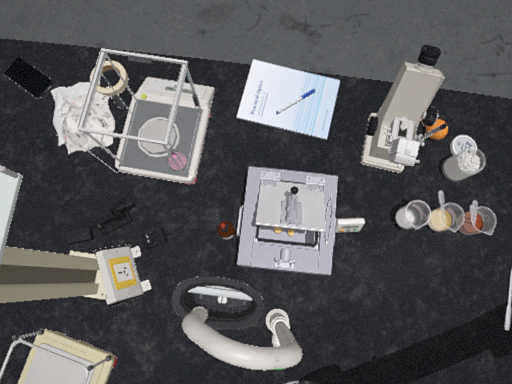

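```bash
cat >> h.py <<'E'
def cloud(cam,d):
    p=viewer.camera_params(cam); K=np.array(p['K']); T=np.array(p['cam_to_world'])
    v,u=np.mgrid[0:d.shape[0],0:d.shape[1]]
    uv=np.stack([u,v],-1).reshape(-1,1,2).astype(float)
    x=(uv[:,0,0]-K[0,2])/K[0,0]; y=(uv[:,0,1]-K[1,2])/K[1,1]
    r=np.hypot(x,y); q=r.copy()
    for _ in range(20): q=r/(1+p['k1']*q*q)
    s=np.where(r>0,q/np.maximum(r,1e-9),1)
    z=d.reshape(-1); P=np.stack([x*s*z,y*s*z,z],-1)@T[:3,:3].T+T[:3,3]
    P[z<=0]=np.nan
    return P.reshape(d.shape+(3,))
E
python3 - <<'E'
from h import *
cl={}
for c in ['scene','top']:
    im,d=viewer.get_image(c); cl[c]=cloud(c,d); print(c,np.array(viewer.camera_params(c)['cam_to_world']).round(3).tolist())
np.savez('cl.npz',**cl)
P=cl['top']
# chest top yaw
m=(abs(P[...,2]-.115)<.004)&(abs(P[...,0]-.5)<.16)&(abs(P[...,1]-.098)<.15)
q=P[m][:,:2]; r=cv2.minAreaRect((q*1000).astype(np.float32)); print('rect',r,len(q))
both=np.concatenate([cl['scene'].reshape(-1,3),P.reshape(-1,3)])
both=both[~np.isnan(both).any(1)]
for a in np.arange(-.0,.6,.05):
  row=[]
  for b in np.arange(.4,-.5,-.05):
    k=(both[:,0]>=a)&(both[:,0]<a+.05)&(both[:,1]>=b)&(both[:,1]<b+.05)
    row.append('%4d'%(1000*np.percentile(both[k][:,2],98)) if k.sum()>3 else '   .')
  print('%.2f'%a,' '.join(row))
E
```

```text
scene [[0.956, -0.203, 0.212, 0.347], [-0.294, -0.67, 0.682, -0.415], [0.004, -0.715, -0.7, 0.722], [0.0, 0.0, 0.0, 1.0]]
top [[0.128, -0.968, 0.217, 0.352], [-0.992, -0.126, 0.024, 0.157], [0.005, -0.218, -0.976, 1.037], [0.0, 0.0, 0.0, 1.0]]
rect ((496.584228515625, 99.970947265625), (240.14817810058594, 220.77438354492188), 1.150922179222107) 4607
-0.00    1    0    0    1    1    0   12  179  230  195  158    .    .    .    .    .    .    .
0.05    2    2    2    2    2    1    0   15  244  257   21    .    .    .    .    .    .    .
0.10    3    2    2    2    2    2    2    1   12   12    2    2    2    3    2    0    .    .
0.15    2    2    2    2    1    2  111  125    2    2    2    2    2    2    2    2    3    2
0.20    3    4    5    4    5  534  530  487    2    2    1    2    2    2    3    2    2    2
0.25   32    5    2  458  522  536  532  489    2    2    2    1    3    2    2    2    2    2
0.30    3    3    5    5    5    5    3    2    2    2    1    2    2    2    2    2    2    2
0.35   26    2    2    2  115  116  138  142  116  114    2    2    2    2    2    3    2    2
0.40   37    3    2   50  115  117  136  138  117  115    2    2    2    3    3    2    2    2
0.45    2    2    3  104  115  207  223  224  208  118    2    2    1    2    2    2    2    2
0.50    3    3    2    3  116  179  219  219  181  119   61    2   82   87   86   88   86   86
0.55  320  320   71    2  116  140  141  143  141  115    1    2   86  176  160  178  105   87
```

```bash
python3 - <<'E'
from h import *
d=np.load('cl.npz'); b=np.concatenate([d['scene'].reshape(-1,3),d['top'].reshape(-1,3)]); b=b[~np.isnan(b).any(1)]
m=(b[:,0]>.1)&(b[:,0]<.36)&(b[:,1]<.4)&(b[:,1]>-.05)&(b[:,2]>.02)
t=b[m]
for z in np.arange(0.02,.56,.04):
    k=t[(t[:,2]>=z)&(t[:,2]<z+.04)]
    if len(k): print('%.2f'%z,len(k),k.min(0).round(3)[:2],k.max(0).round(3)[:2],np.median(k,0).round(3))
print('heights right')
for a in np.arange(.1,.95,.1):
  row=[]
  for y in np.arange(.1,-.9,-.1):
    k=(b[:,0]>=a)&(b[:,0]<a+.1)&(b[:,1]>=y)&(b[:,1]<y+.1)
    row.append('%4d'%(1000*np.percentile(b[k][:,2],99)) if k.sum()>3 else '   .')
  print('%.2f'%a,' '.join(row))
print([x for x in dir(ctrl) if x[0]!='_'])
E
```

```text
0.02 219 [0.235 0.069] [0.271 0.111] [0.257 0.075 0.039]
0.06 225 [0.161 0.066] [0.274 0.11 ] [0.254 0.074 0.082]
0.10 1179 [0.16  0.067] [0.274 0.114] [0.221 0.08  0.116]
0.14 260 [0.237 0.074] [0.269 0.11 ] [0.257 0.08  0.158]
0.18 254 [0.24  0.075] [0.266 0.106] [0.256 0.08  0.2  ]
0.22 289 [0.24  0.075] [0.266 0.106] [0.256 0.079 0.24 ]
0.26 430 [0.24  0.075] [0.285 0.245] [0.26  0.081 0.282]
0.30 561 [0.24  0.075] [0.291 0.246] [0.262 0.084 0.322]
0.34 770 [0.24  0.075] [0.29  0.255] [0.265 0.092 0.361]
0.38 897 [0.24  0.075] [0.29  0.252] [0.265 0.089 0.401]
0.42 1048 [0.24  0.076] [0.289 0.255] [0.264 0.088 0.441]
0.46 1748 [0.24  0.079] [0.287 0.252] [0.262 0.102 0.483]
0.50 3168 [0.24  0.102] [0.279 0.231] [0.259 0.155 0.524]
heights right
0.10    4  124   12    3    3    3    2    2    .    .
0.20  536  490    2    3    3    2    2    3    .    .
0.30  134  136  113    2    3    3    7   13    .    .
0.40  222  223  116    2    3    3    3    7    .    .
0.50  217  218  116   85  176  177   87    2    .    .
0.60  117  117  113  221   17  103    2    3    .    .
0.70   11   11   96  271  255  103   11    3    .    .
0.80   21   22    9  287  238   51    3    2    .    .
0.90   13   12    9   13    2    3    3    3    .    .
['MotionError', 'finger_overhang']
```

```bash
cat >> h.py <<'E'
YAW=np.deg2rad(1.15)
def ori(T,yaw=YAW):
    s,c=np.sin(np.deg2rad(T)),np.cos(np.deg2rad(T))
    M=np.array([[0,0,1],[s,c,0],[-c,s,0]],float)  # cols x,y,z
    return R.from_euler('z',yaw)*R.from_matrix(M)
def plan(pos,Ro=None):
    s=readout.get_state(); R0=R.from_rotvec(s['tool_rot']); 
    if Ro is None: Ro=R0
    print('lin',(R0.inv().apply(np.array(pos)-s['position'])).round(4),'twist',np.rad2deg((R0.inv()*Ro).as_rotvec()).round(2))
E
python3 - <<'E'
from h import *
plan([.43,-.15,.38],ori(20))
E
```

```text
lin [-0.1465  0.3278 -0.3338] twist [-65.7   11.59  17.7 ]
```

```bash
python3 -m creep '[{"linear":[-0.147,0.328,-0.334],"twist":[-66,12,18],"fingers":1},{"linear":[-0.147,0.328,-0.334],"twist":[-66,12,18],"fingers":1},{"linear":[-0.147,0.328,-0.334],"twist":[-66,12,18],"fingers":1},{"linear":[-0.147,0.328,-0.334],"twist":[-66,12,18],"fingers":1},{"linear":[-0.147,0.328,-0.334],"twist":[-66,12,18],"fingers":1},{"linear":[-0.147,0.328,-0.334],"twist":[-66,12,18],"fingers":1},{"linear":[-0.147,0.328,-0.334],"twist":[-66,12,18],"fingers":1},{"linear":[-0.147,0.328,-0.334],"twist":[-66,12,18],"fingers":1}]' 20; python3 - <<'E'
from h import *
st(); plan([.43,-.15,.38],ori(20))
E
```

```text
time: 1.87
position: [0.3795, -0.2894, 0.3344]
tool_rot: [0.373, 1.559, 0.099]
ft_force: [1.3, 0.1, -0.7]
grip_width: 0.482
t 1.87 p [ 0.3795 -0.2894  0.3344] rot [0.373 1.559 0.099] f [ 1.3  0.1 -0.7] g 0.482 q [ 1.06  0.08 -0.31  1.57 -0.21  1.68  0.57]
lin [-0.0014  0.1532  0.0245] twist [-10.97   1.82   2.7 ]
```

```bash
python3 - <<'E'
from h import *
plan([.46,-.05,.31],ori(28))
E
```

```text
lin [0.0957 0.2318 0.0392] twist [-10.83   2.58  10.67]
```

```bash
python3 -m creep '[{"linear":[0.096,0.232,0.039],"twist":[-10.8,2.6,10.7],"fingers":1},{"linear":[0.096,0.232,0.039],"twist":[-10.8,2.6,10.7],"fingers":1},{"linear":[0.096,0.232,0.039],"twist":[-10.8,2.6,10.7],"fingers":1},{"linear":[0.096,0.232,0.039],"twist":[-10.8,2.6,10.7],"fingers":1},{"linear":[0.096,0.232,0.039],"twist":[-10.8,2.6,10.7],"fingers":1},{"linear":[0.096,0.232,0.039],"twist":[-10.8,2.6,10.7],"fingers":1},{"linear":[0.096,0.232,0.039],"twist":[-10.8,2.6,10.7],"fingers":1}]' 20; python3 - <<'E'
from h import *
st(); save('scene','s1.png'); save('wrist','w1.png');plan([.488,.045,.25],ori(28))
E
```

```text
time: 2.45
position: [0.4617, -0.0428, 0.3091]
tool_rot: [0.365, 1.543, 0.406]
ft_force: [-0.7, 0.9, -0.8]
grip_width: 0.024
t 2.45 p [ 0.4617 -0.0428  0.3091] rot [0.365 1.543 0.406] f [-0.7  0.9 -0.8] g 0.024 q [ 0.87  0.03 -0.51  1.72 -0.43  1.59  0.43]
lin [0.0957 0.0553 0.0291] twist [-0.04 -0.07  0.05]
```

View pics/s1.png

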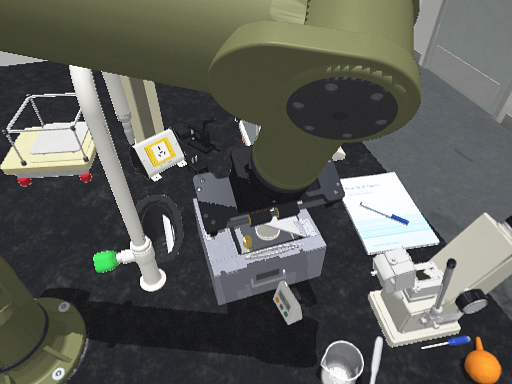

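View pics/w1.png

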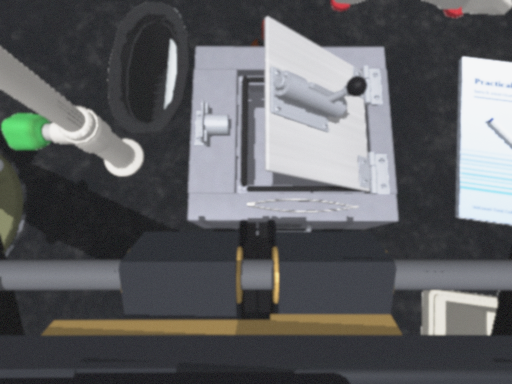

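```bash
cat >> h.py <<'E'
def tapdist():
    from scipy.spatial import cKDTree
    o=np.load('cl.npz'); b=np.concatenate([o['scene'].reshape(-1,3),o['top'].reshape(-1,3)]); b=b[~np.isnan(b).any(1)]
    tap=b[(b[:,0]>.2)&(b[:,0]<.3)&(b[:,1]<.28)&(b[:,1]>.05)&(b[:,2]>.15)]
    kt=cKDTree(tap)
    for c in ['scene','top']:
        im,d=viewer.get_image(c); P=cloud(c,d); 
        D=np.linalg.norm(P-o[c],axis=-1); m=np.isfinite(P).all(-1)&~(D<.03)&(P[...,2]>.25)
        p=P[m]; dd,i=kt.query(p); keep=dd>.012; p=p[keep];dd=dd[keep];i=i[keep]
        k=np.argsort(dd)[:4]; print(c,dd[k].round(3),p[k].round(3).tolist(),tap[i[k]].round(3).tolist())
        low=p[(p[:,0]>.2)&(p[:,0]<.3)&(p[:,1]>-.2)]
        if len(low): print('  arm x.2-.3: y',low[:,1].min().round(3),low[:,1].max().round(3),'z',low[:,2].min().round(3),low[:,2].max().round(3))
E
python3 -c "
from h import *
tapdist()"
```

```text
scene [0.181 0.181 0.181 0.181] [[0.08, 0.001, 0.252], [0.081, 0.0, 0.256], [0.078, 0.006, 0.254], [0.078, 0.006, 0.257]] [[0.242, 0.082, 0.248], [0.241, 0.083, 0.265], [0.241, 0.085, 0.256], [0.241, 0.083, 0.265]]
  arm x.2-.3: y -0.197 -0.163 z 0.62 0.664
top [0.169 0.17  0.17  0.171] [[0.375, -0.048, 0.378], [0.376, -0.047, 0.38], [0.375, -0.049, 0.381], [0.373, -0.05, 0.381]] [[0.261, 0.078, 0.382], [0.261, 0.078, 0.382], [0.261, 0.078, 0.382], [0.261, 0.078, 0.382]]
  arm x.2-.3: y 0.557 0.56 z 0.307 0.314
```

```bash
python3 -m creep '[{"linear":[0.096,0.055,0.029],"twist":[0,0,0],"fingers":1},{"linear":[0.096,0.055,0.029],"twist":[0,0,0],"fingers":1},{"linear":[0.096,0.055,0.029],"twist":[0,0,0],"fingers":1},{"linear":[0.096,0.055,0.029],"twist":[0,0,0],"fingers":1}]' 20; python3 - <<'E'
from h import *
st(); save('scene','s2.png'); save('wrist','w2.png');plan([.488,.045,.20],ori(28)); tapdist()
E
```

```text
time: 2.98
position: [0.4869, 0.0466, 0.2472]
tool_rot: [0.372, 1.547, 0.4]
ft_force: [-0.9, 0.3, -1.0]
grip_width: 0.005
t 2.98 p [0.4869 0.0466 0.2472] rot [0.372 1.547 0.4  ] f [-0.9  0.3 -1. ] g 0.005 q [ 0.77  0.06 -0.6   1.82 -0.45  1.39  0.3 ]
lin [ 0.045  -0.0198  0.    ] twist [-0.38  0.    0.  ]
scene [0.143 0.144 0.144 0.144] [[0.394, 0.021, 0.345], [0.394, 0.02, 0.354], [0.394, 0.02, 0.352], [0.394, 0.019, 0.351]] [[0.264, 0.083, 0.343], [0.266, 0.083, 0.367], [0.266, 0.083, 0.367], [0.266, 0.083, 0.367]]
  arm x.2-.3: y -0.137 -0.104 z 0.586 0.647
top [0.141 0.142 0.142 0.142] [[0.398, 0.035, 0.342], [0.401, 0.044, 0.318], [0.401, 0.043, 0.323], [0.398, 0.033, 0.344]] [[0.265, 0.085, 0.339], [0.266, 0.085, 0.322], [0.266, 0.085, 0.322], [0.265, 0.085, 0.339]]
  arm x.2-.3: y -0.085 0.561 z 0.301 0.672
```

View pics/w2.png

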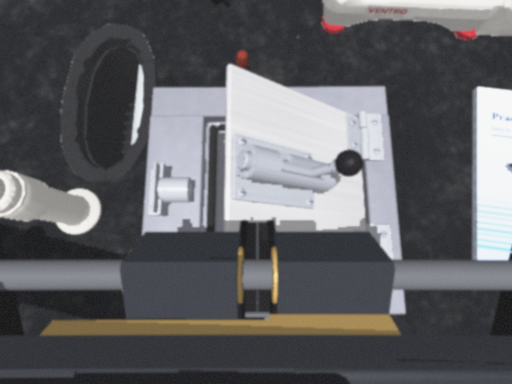

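```bash
python3 -m creep '[{"linear":[0.011,-0.006,0],"twist":[0,0,0],"fingers":1},{"linear":[0.022,-0.012,0],"twist":[0,0,0],"fingers":1},{"linear":[0.033,-0.018,0],"twist":[0,0,0],"fingers":1},{"linear":[0.033,-0.018,0],"twist":[0,0,0],"fingers":1}]' 20
```

```text
time: 3.52
position: [0.4867, 0.0413, 0.2088]
tool_rot: [0.375, 1.546, 0.394]
ft_force: [-0.9, -0.6, -1.1]
grip_width: 0.006
```

```bash
python3 -m creep '[{"linear":[0.0088,-0.0047,0],"twist":[0,0,0],"fingers":1},{"linear":[0.0177,-0.0094,0],"twist":[0,0,0],"fingers":1},{"linear":[0.0177,-0.0094,0],"twist":[0,0,0],"fingers":1}]' 20
```

```text
time: 3.77
position: [0.4873, 0.042, 0.1898]
tool_rot: [0.373, 1.545, 0.394]
ft_force: [-0.9, -0.2, 0.0]
grip_width: 0.005
```

```bash
python3 -m creep '[{"linear":[0.0088,-0.0047,0],"twist":[0,0,0],"fingers":1},{"linear":[0.0177,-0.0094,0],"twist":[0,0,0],"fingers":1},{"linear":[0.0177,-0.0094,0],"twist":[0,0,0],"fingers":1}]' 20;  python3 - <<'E'
from h import *
save('wrist','w3.png')
for l in ['lid_front','knob']:
  for c in ['wrist']: print(l,[(np.round(x['centre'],3),round(x['conf'],2)) for x in nets.place_of(c,l)[:2]])
E
```

```text
time: 4.02
position: [0.4871, 0.042, 0.1697]
tool_rot: [0.373, 1.545, 0.395]
ft_force: [-0.1, -0.3, -0.2]
grip_width: 0.006
lid_front [(array([0.442, 0.1  , 0.169]), 0.65)]
knob [(array([0.514, 0.1  , 0.193]), 0.65), (array([0.5  , 0.103, 0.003]), 0.54)]
```

View pics/w3.png

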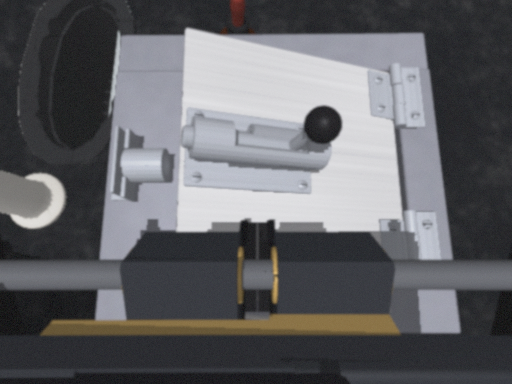

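```bash
python3 -m creep '[{"linear":[0.0088,-0.0047,0],"twist":[0,0,0],"fingers":1},{"linear":[0.0177,-0.0094,0],"twist":[0,0,0],"fingers":1},{"linear":[0.0256,-0.0136,0],"twist":[0,0,0],"fingers":1},{"linear":[0.0256,-0.0136,0],"twist":[0,0,0],"fingers":1}]' 20
```

```text
time: 4.5
position: [0.4867, 0.0421, 0.1405]
tool_rot: [0.374, 1.545, 0.395]
ft_force: [-1.0, -0.8, 0.2]
grip_width: 0.006
```

```bash
python3 -m creep '[{"linear":[0.003,-0.0016,0],"twist":[0,0,0],"fingers":1},{"linear":[0.006,-0.0032,0],"twist":[0,0,0],"fingers":1},{"linear":[0.006,-0.0032,0],"twist":[0,0,0],"fingers":1}]' 20;  python3 - <<'E'
from h import *
save('wrist','w4.png')
for l in ['lid_front','knob','housing','keeper_foot']:
  for c in ['wrist']: print(l,[(np.round(x['centre'],3),round(x['conf'],2)) for x in nets.place_of(c,l)[:2]])
E
```

```text
time: 4.75
position: [0.4881, 0.0421, 0.1356]
tool_rot: [0.373, 1.542, 0.394]
ft_force: [0.0, 0.4, 0.6]
grip_width: 0.008
lid_front [(array([0.435, 0.096, 0.125]), 0.67)]
knob [(array([0.496, 0.101, 0.171]), 0.58)]
housing [(array([0.437, 0.097, 0.139]), 0.83)]
keeper_foot [(array([0.427, 0.098, 0.111]), 0.64)]
```

View pics/w4.png

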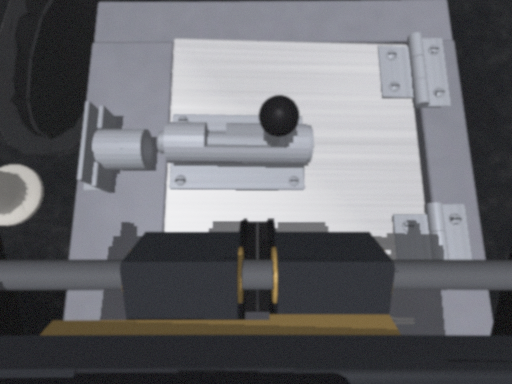

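```bash
python3 - <<'E'
from h import *
s=st(); k=np.array([.496,.101,.171]); x=ori(28).apply([1,0,0]); print(x); plan(k-.08*x,ori(28))
plan(s['position']-.05*x,ori(28))
E
```

```text
t 5.0 p [0.4885 0.0419 0.1363] rot [0.372 1.541 0.394] f [ 0.8  0.2 -0.1] g 0.006 q [ 0.75  0.18 -0.6   1.95 -0.41  1.17  0.36]
[-0.00942227  0.469377   -0.88294759]
lin [-0.083   0.0683  0.0085] twist [-0.31  0.08  0.02]
lin [-0.05   -0.      0.0001] twist [-0.31  0.08  0.02]
```

```bash
python3 -m creep '[{"linear":[-0.04,0,0],"twist":[0,0,0],"fingers":0.2},{"linear":[-0.075,0.015,0.004],"twist":[0,0,0],"fingers":0.2},{"linear":[-0.083,0.05,0.0085],"twist":[0,0,0],"fingers":0.2},{"linear":[-0.083,0.068,0.0085],"twist":[0,0,0],"fingers":0.2},{"linear":[-0.083,0.068,0.0085],"twist":[0,0,0],"fingers":0.2}]' 20;  python3 - <<'E'
from h import *
s=st();im,d=save('wrist','w5.png'); P=cloud('wrist',d); np.savez('w5.npz',im=im,P=P)
for l in ['lid_front','knob','housing','keeper_foot']:
  for c in ['wrist','top','scene']:
    if c!='wrist' and l=='lid_front': viewer.get_image(c)
    print(c,l,[(np.round(x['centre'],3),round(x['conf'],2)) for x in nets.place_of(c,l)[:2]])
E
```

```text
time: 5.42
position: [0.4978, 0.0672, 0.2448]
tool_rot: [0.367, 1.538, 0.399]
ft_force: [0.8, 1.8, 0.3]
grip_width: 0.296
t 5.42 p [0.4978 0.0672 0.2448] rot [0.367 1.538 0.399] f [0.8 1.8 0.3] g 0.296 q [ 0.74  0.07 -0.62  1.82 -0.45  1.36  0.26]
wrist lid_front [(array([0.438, 0.098, 0.125]), 0.89), (array([0.458, 0.249, 0.001]), 0.47)]
top lid_front []
scene lid_front [(array([0.434, 0.094, 0.12 ]), 0.82), (array([0.494, 0.101, 0.14 ]), 0.25)]
wrist knob [(array([0.495, 0.1  , 0.171]), 0.83)]
top knob [(array([0.498, 0.092, 0.174]), 0.6), (array([0.421, 0.097, 0.118]), 0.56)]
scene knob [(array([ 0.515, -0.061, -0.   ]), 0.68), (array([0.503, 0.098, 0.172]), 0.64)]
wrist housing [(array([0.44 , 0.099, 0.14 ]), 0.7)]
top housing [(array([0.441, 0.093, 0.137]), 0.66)]
scene housing [(array([0.439, 0.095, 0.139]), 0.74), (array([0.587, 0.097, 0.111]), 0.19)]
wrist keeper_foot [(array([0.428, 0.097, 0.112]), 0.83), (array([0.592, 0.105, 0.115]), 0.39)]
top keeper_foot [(array([0.42 , 0.1  , 0.118]), 0.58)]
scene keeper_foot [(array([0.425, 0.098, 0.117]), 0.77)]
```

View pics/w5.png

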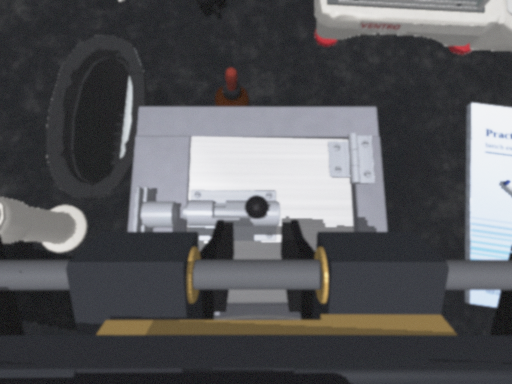

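```bash
python3 - <<'E'
from h import *
from scipy.optimize import least_squares
z=np.load('w5.npz'); P=z['P']; im=z['im'].astype(float)
m=(np.linalg.norm(P-[.496,.1,.172],axis=-1)<.02)&(im.max(-1)<70)&(P[...,2]>.155)
q=P[m]; r=least_squares(lambda c:np.linalg.norm(q-c,axis=1)-.009,[.496,.1,.17],loss='soft_l1',f_scale=.002); print('ball',r.x.round(4),len(q))
rz=R.from_euler('z',YAW)
C=rz.inv().apply((P-[.498,.099,0]).reshape(-1,3)).reshape(P.shape)*1000
def g(a,b,c,d,name):
    k=(C[...,0]>a)&(C[...,0]<b)&(C[...,1]>c)&(C[...,1]<d); v=C[k][:,2]; print(name,k.sum(),np.percentile(v,[2,25,50,75,98]).round(1))
g(-110,-70,40,70,'strip'); g(-92,-76,-4,4,'ring'); g(-60,-30,-3,3,'housing front'); g(-30,-10,-3,3,'housing back');g(-60,-20,35,70,'lid front')
g(0,80,40,70,'lid back')
for x in range(-110,-40,4):
    k=(C[...,0]>x)&(C[...,0]<x+4)&(abs(C[...,1])<20); 
    if k.any(): v=C[k]; t=v[v[:,2]>np.percentile(v[:,2],85)]; print(x,v[:,2].max().round(1),t.mean(0).round(1))
E
```

```text
ball [0.4962 0.0959 0.1702] 344
strip 1244 [112.1 113.  113.4 113.9 114.9]
ring 193 [118.4 135.6 136.7 137.5 138.7]
housing front 243 [137.6 142.3 146.8 147.6 148.7]
housing back 162 [139.6 140.9 142.  143.7 146. ]
lid front 1503 [118.4 119.5 120.2 120.9 122.1]
lid back 2486 [114.  115.3 116.2 117.1 118.7]
-106 145.1 [-102.5    0.4  144.3]
-102 144.8 [-101.5   -0.8  143.4]
-98 138.4 [-96.1  -3.1 137.5]
-94 139.1 [-92.1  -3.4 137.9]
-90 139.1 [-88.   -3.6 137.6]
-86 139.0 [-84.1  -2.8 137.7]
-82 139.0 [-80.2  -3.2 137.7]
-78 139.2 [-76.3  -3.4 137.2]
-74 115.2 [-72.2   0.9 114.7]
-70 115.3 [-68.5   1.  114.7]
-66 144.0 [-63.1  -3.2 143.2]
-62 149.2 [-58.6  -2.4 147.5]
-58 149.3 [-56.2  -2.7 148.6]
-54 149.3 [-51.9  -3.  148.3]
-50 148.7 [-47.9  -3.1 147.9]
-46 148.8 [-43.8  -3.8 147.7]
-42 148.9 [-40.3  -2.8 147.5]
```

```bash
python3 - <<'E'
from h import *
st();plan([.4962,.0975,.1708],ori(28))
E
```

```text
t 6.17 p [0.4966 0.0632 0.2412] rot [0.372 1.542 0.394] f [0.3 1.4 0.9] g 0.401 q [ 0.75  0.08 -0.61  1.82 -0.45  1.36  0.26]
lin [ 0.0783 -0.0027  0.0002] twist [-0.32  0.05  0.  ]
```

```bash
python3 -m creep '[{"linear":[0.03,-0.0027,0.0003],"twist":[0,0,0],"fingers":0.2},{"linear":[0.06,-0.0027,0.0003],"twist":[0,0,0],"fingers":0.2},{"linear":[0.078,-0.0027,0.0003],"twist":[0,0,0],"fingers":0.2},{"linear":[0.078,-0.0027,0.0003],"twist":[0,0,0],"fingers":0.2}]' 20;  python3 - <<'E'
from h import *
s=st();im,d=save('wrist','w6.png'); im,d=save('scene','s6.png')
cv2.imwrite('pics/s6c.png',cv2.resize(im[150:320,180:340,::-1],None,fx=4,fy=3.5))
plan([.4962,.0975,.1708],ori(28))
E
```

```text
time: 6.5
position: [0.4933, 0.0996, 0.1682]
tool_rot: [0.372, 1.548, 0.398]
ft_force: [-0.5, -0.1, 0.2]
grip_width: 0.398
t 6.5 p [0.4933 0.0996 0.1682] rot [0.372 1.548 0.398] f [-0.5 -0.1  0.2] g 0.398 q [ 0.7   0.14 -0.65  1.92 -0.44  1.19  0.25]
lin [ 0.0005 -0.0003  0.    ] twist [-0.3   0.01 -0.02]
```

View pics/w6.png

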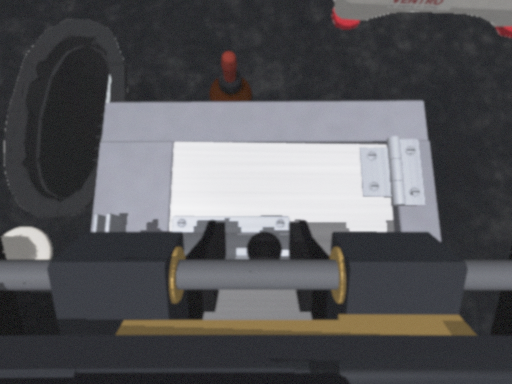

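View pics/s6c.png

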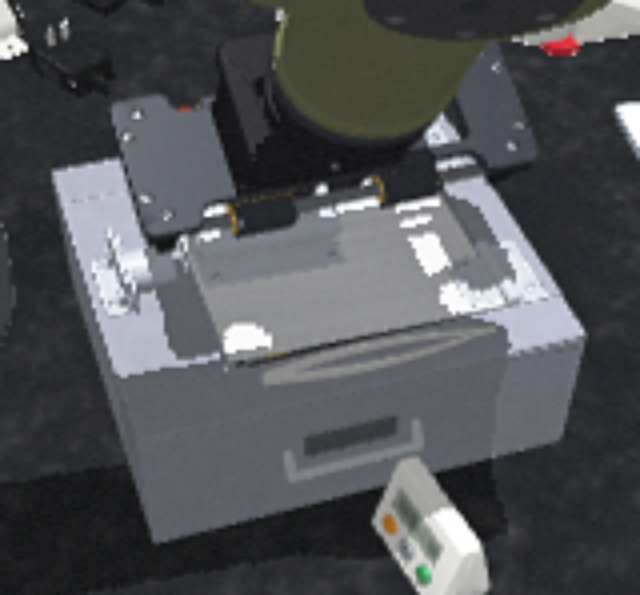

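```bash
python3 -m creep '[{"linear":[0,0,0],"twist":[0,0,0],"fingers":1},{"linear":[0,0,0],"twist":[0,0,0],"fingers":1},{"linear":[0,0,0],"twist":[0,0,0],"fingers":1},{"linear":[0,0,0],"twist":[0,0,0],"fingers":1}]' 30;  python3 - <<'E'
from h import *
s=st()
E
```

```text
time: 6.93
position: [0.4969, 0.0968, 0.1719]
tool_rot: [0.372, 1.54, 0.393]
ft_force: [0.1, -0.7, 2.2]
grip_width: 0.186
t 6.93 p [0.4969 0.0968 0.1719] rot [0.372 1.54  0.393] f [ 0.1 -0.7  2.2] g 0.186 q [ 0.7   0.14 -0.65  1.92 -0.44  1.19  0.25]
```

```bash
python3 -m creep '[{"linear":[0.0018,-0.0009,0],"twist":[0,0,0],"fingers":1},{"linear":[0.0026,-0.0014,0],"twist":[0,0,0],"fingers":1},{"linear":[0.0026,-0.0014,0],"twist":[0,0,0],"fingers":1}]' 40;  python3 - <<'E'
from h import *
for i in range(3): viewer.get_image('wrist'); s=st()
E
```

```text
time: 7.18
position: [0.4976, 0.0975, 0.1698]
tool_rot: [0.373, 1.539, 0.395]
ft_force: [-1.4, -0.7, 7.1]
grip_width: 0.176
t 7.23 p [0.4976 0.0975 0.1698] rot [0.373 1.539 0.395] f [-1.  -0.5  7.1] g 0.18 q [ 0.7   0.14 -0.65  1.92 -0.44  1.18  0.25]
t 7.28 p [0.4976 0.0975 0.1698] rot [0.373 1.539 0.395] f [-1.4 -0.7  6.2] g 0.179 q [ 0.7   0.14 -0.65  1.92 -0.44  1.18  0.25]
t 7.33 p [0.4976 0.0975 0.1698] rot [0.373 1.539 0.395] f [-0.8  0.1  6.9] g 0.177 q [ 0.7   0.14 -0.65  1.92 -0.44  1.18  0.25]
```

```bash
python3 -m creep '[{"linear":[0.0009,-0.0005,0],"twist":[0,0,0],"fingers":1},{"linear":[0.0018,-0.0009,0],"twist":[0,0,0],"fingers":1},{"linear":[0.0018,-0.0009,-0.003],"twist":[0,0,0],"fingers":1},{"linear":[0.0018,-0.0009,-0.006],"twist":[0,0,0],"fingers":1},{"linear":[0.0018,-0.0009,-0.006],"twist":[0,0,0],"fingers":1}]' 40;  python3 - <<'E'
from h import *
for i in range(2): viewer.get_image('wrist'); s=st()
E
```

```text
time: 7.75
position: [0.4926, 0.0978, 0.1689]
tool_rot: [0.373, 1.536, 0.395]
ft_force: [-0.1, 0.1, 10.3]
grip_width: 0.183
t 7.8 p [0.4926 0.0979 0.1689] rot [0.373 1.536 0.395] f [ 0.1 -0.1  9.6] g 0.177 q [ 0.7   0.13 -0.65  1.93 -0.45  1.18  0.26]
t 7.85 p [0.4926 0.0978 0.1689] rot [0.373 1.537 0.395] f [ 0.1 -0.5 11.1] g 0.177 q [ 0.7   0.13 -0.65  1.93 -0.45  1.18  0.26]
```

```bash
python3 -m creep '[{"linear":[0.0009,-0.0005,0],"twist":[0,0,0],"fingers":1},{"linear":[0.0018,-0.0009,0],"twist":[0,0,0],"fingers":1},{"linear":[0.0018,-0.0009,-0.003],"twist":[0,0,0],"fingers":1},{"linear":[0.0018,-0.0009,-0.004],"twist":[0,0,0],"fingers":1},{"linear":[0.0018,-0.0009,-0.005],"twist":[0,0,0],"fingers":1},{"linear":[0.0018,-0.0009,-0.005],"twist":[0,0,0],"fingers":1}]' 40;  python3 - <<'E'
from h import *
for i in range(2): viewer.get_image('wrist'); s=st()
E
```

```text
time: 8.35
position: [0.4887, 0.098, 0.1678]
tool_rot: [0.374, 1.534, 0.395]
ft_force: [1.1, -0.8, 14.2]
grip_width: 0.179
t 8.4 p [0.4888 0.098  0.1678] rot [0.374 1.534 0.395] f [ 1.4 -0.5 13.6] g 0.182 q [ 0.71  0.12 -0.65  1.94 -0.46  1.18  0.27]
t 8.45 p [0.4888 0.098  0.1678] rot [0.374 1.534 0.395] f [ 1.5 -0.4 12.8] g 0.177 q [ 0.71  0.12 -0.65  1.94 -0.46  1.18  0.27]
```

```bash
python3 -m creep '[{"linear":[0,0,-0.001],"twist":[0,0,0],"fingers":1},{"linear":[0,0,-0.002],"twist":[0,0,0],"fingers":1},{"linear":[0,0,-0.003],"twist":[0,0,0],"fingers":1},{"linear":[0,0,-0.003],"twist":[0,0,0],"fingers":1}]' 40;  python3 - <<'E'
from h import *
for i in range(2): viewer.get_image('wrist'); s=st()
E
```

```text
time: 8.78
position: [0.4858, 0.0979, 0.1678]
tool_rot: [0.374, 1.534, 0.395]
ft_force: [0.9, -0.3, 13.2]
grip_width: 0.178
t 8.83 p [0.4858 0.0979 0.1678] rot [0.374 1.534 0.395] f [ 1.1 -1.2 13.6] g 0.18 q [ 0.71  0.11 -0.65  1.95 -0.46  1.18  0.27]
t 8.88 p [0.4858 0.0979 0.1678] rot [0.374 1.534 0.395] f [ 0.5 -0.9 13.6] g 0.179 q [ 0.71  0.11 -0.65  1.95 -0.46  1.18  0.27]
```

```bash
python3 -m creep '[{"linear":[0,0,-0.001],"twist":[0,0,0],"fingers":1},{"linear":[0,0,-0.002],"twist":[0,0,0],"fingers":1},{"linear":[0,0,-0.002],"twist":[0,0,0],"fingers":1}]' 40;  python3 - <<'E'
from h import *
for i in range(2): viewer.get_image('wrist'); s=st()
E
```

```text
time: 9.13
position: [0.4853, 0.0975, 0.1679]
tool_rot: [0.374, 1.531, 0.394]
ft_force: [5.3, -0.3, 10.2]
grip_width: 0.18
t 9.18 p [0.4852 0.0975 0.1679] rot [0.374 1.531 0.394] f [ 4.8  0.1 10.8] g 0.176 q [ 0.71  0.11 -0.65  1.95 -0.46  1.18  0.28]
t 9.23 p [0.4853 0.0975 0.1679] rot [0.374 1.531 0.394] f [ 4.5  0.3 10.9] g 0.178 q [ 0.71  0.11 -0.65  1.95 -0.46  1.18  0.28]
```

```bash
python3 -m creep '[{"linear":[0,0,0.002],"twist":[0,0,0],"fingers":1},{"linear":[0.0012,-0.0006,0.002],"twist":[0,0,0],"fingers":1},{"linear":[0.0012,-0.0006,0],"twist":[0,0,0],"fingers":1},{"linear":[0.0012,-0.0006,0],"twist":[0,0,0],"fingers":1}]' 40;  python3 - <<'E'
from h import *
for i in range(2): viewer.get_image('wrist'); s=st()
E
```

```text
time: 9.57
position: [0.4851, 0.0978, 0.167]
tool_rot: [0.374, 1.531, 0.395]
ft_force: [3.1, -0.1, 13.5]
grip_width: 0.183
t 9.62 p [0.4851 0.0978 0.167 ] rot [0.374 1.531 0.394] f [ 3.6 -1.  13.8] g 0.18 q [ 0.71  0.11 -0.65  1.95 -0.46  1.18  0.28]
t 9.67 p [0.4851 0.0978 0.167 ] rot [0.374 1.531 0.395] f [ 2.7 -0.4 13.8] g 0.177 q [ 0.71  0.11 -0.65  1.95 -0.46  1.18  0.28]
```

```bash
python3 -m creep '[{"linear":[0,0,0.002],"twist":[0,0,0],"fingers":1},{"linear":[0.0012,-0.0006,0.002],"twist":[0,0,0],"fingers":1},{"linear":[0.0012,-0.0006,0],"twist":[0,0,0],"fingers":1},{"linear":[0.0012,-0.0006,-0.0005],"twist":[0,0,0],"fingers":1},{"linear":[0.0012,-0.0006,-0.0005],"twist":[0,0,0],"fingers":1}]' 40;  python3 - <<'E'
from h import *
for i in range(2): viewer.get_image('wrist'); s=st()
E
```

```text
time: 10.08
position: [0.4849, 0.0981, 0.1662]
tool_rot: [0.374, 1.531, 0.395]
ft_force: [2.0, -1.2, 16.0]
grip_width: 0.178
t 10.13 p [0.4849 0.0981 0.1662] rot [0.374 1.531 0.395] f [ 2.3 -0.6 17. ] g 0.185 q [ 0.71  0.11 -0.65  1.96 -0.46  1.17  0.28]
t 10.18 p [0.4849 0.0981 0.1662] rot [0.374 1.531 0.395] f [ 2.5  0.3 16.7] g 0.183 q [ 0.71  0.11 -0.65  1.96 -0.46  1.17  0.28]
```

```bash
python3 -m creep '[{"linear":[0,0,-0.001],"twist":[0,0,0],"fingers":1},{"linear":[0,0,-0.002],"twist":[0,0,0],"fingers":1},{"linear":[0,0,-0.002],"twist":[0,0,0],"fingers":1}]' 40;  python3 - <<'E'
from h import *
for i in range(2): viewer.get_image('wrist'); s=st()
E
```

```text
time: 10.43
position: [0.4845, 0.0976, 0.1664]
tool_rot: [0.374, 1.527, 0.393]
ft_force: [6.4, 0.8, 13.9]
grip_width: 0.18
t 10.48 p [0.4845 0.0976 0.1664] rot [0.374 1.527 0.393] f [ 6.4  0.4 13.9] g 0.178 q [ 0.71  0.1  -0.65  1.96 -0.47  1.17  0.28]
t 10.53 p [0.4845 0.0975 0.1664] rot [0.374 1.527 0.393] f [ 7.   0.9 13.3] g 0.181 q [ 0.71  0.1  -0.65  1.96 -0.47  1.17  0.28]
```

```bash
cat >> h.py <<'E'
def lidang(name=None):
    im,d=viewer.get_image('wrist'); P=cloud('wrist',d)
    if name: cv2.imwrite('pics/'+name,im[:,:,::-1])
    C=R.from_euler('z',YAW).inv().apply((P-[.498,.099,0]).reshape(-1,3))*1000
    C=C[np.isfinite(C).all(1)]
    ok=(C[:,2]>95)&(C[:,2]<135)
    strip=C[ok&(C[:,1]>82)&(C[:,1]<105)&(abs(C[:,0])<112)]
    fr=C[ok&(C[:,0]>-112)&(C[:,0]<-70)&(C[:,1]>30)&(C[:,1]<105)]
    S=np.concatenate([strip,fr]); A=np.c_[S[:,:2],np.ones(len(S))]
    from scipy.optimize import least_squares
    f=lambda p,Q:Q[:,2]-(p[0]*Q[:,0]+p[1]*Q[:,1]+p[2])
    p=least_squares(f,[0,0,115],args=(S,),loss='soft_l1').x
    L=C[ok&(C[:,1]>30)&(C[:,1]<70)&(C[:,0]>-58)&(C[:,0]<45)]
    h=f(p,L); q=np.polyfit(L[:,0],h,1)
    print('lid: slope ang',-q[0],'h at -60',np.polyval(q,-60).round(2),'at 90',np.polyval(q,90).round(2),len(S),len(L),'plane',p.round(4))
E
python3 -c "
from h import *
lidang('w7.png'); lidang()"
```

```text
lid: slope ang -0.004094052483180378 h at -60 -0.62 at 90 -0.01 14925 8005 plane [ 1.90000e-03 -1.00000e-04  1.15547e+02]
lid: slope ang -0.004172445083913601 h at -60 -0.63 at 90 -0.01 14925 7978 plane [ 1.900000e-03 -4.000000e-04  1.155661e+02]
```

View pics/w7.png

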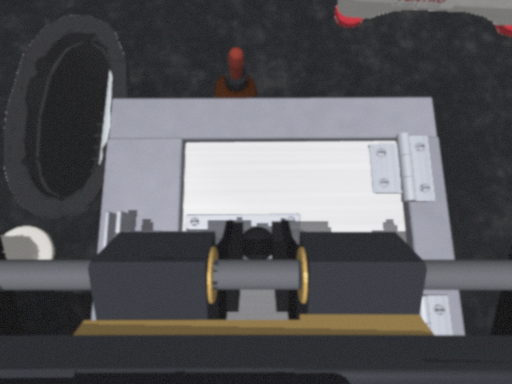

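```bash
python3 -m creep '[{"linear":[0,0,0.003],"twist":[0,0,0],"fingers":1},{"linear":[0.0012,-0.0006,0.003],"twist":[0,0,0],"fingers":1},{"linear":[0.0021,-0.0011,0.003],"twist":[0,0,0],"fingers":1},{"linear":[0.0021,-0.0011,0.003],"twist":[0,0,0],"fingers":1}]' 40;  python3 - <<'E'
from h import *
s=st(); lidang(); s=st()
E
```

```text
time: 10.97
position: [0.4849, 0.0985, 0.164]
tool_rot: [0.375, 1.533, 0.396]
ft_force: [-0.3, -0.8, 21.3]
grip_width: 0.175
t 10.97 p [0.4849 0.0985 0.164 ] rot [0.375 1.533 0.396] f [-0.3 -0.8 21.3] g 0.175 q [ 0.71  0.11 -0.65  1.96 -0.46  1.17  0.28]
lid: slope ang -0.01927806248726454 h at -60 -2.86 at 90 0.04 15182 8088 plane [1.900000e-03 2.000000e-04 1.155276e+02]
t 11.02 p [0.4849 0.0985 0.164 ] rot [0.375 1.533 0.396] f [-0.5 -0.6 19.9] g 0.181 q [ 0.71  0.11 -0.65  1.96 -0.46  1.17  0.28]
```

```bash
python3 -m creep '[{"linear":[0,0,-0.001],"twist":[0,0,0],"fingers":1},{"linear":[0,0,-0.002],"twist":[0,0,0],"fingers":1},{"linear":[0,0,-0.003],"twist":[0,0,0],"fingers":1},{"linear":[0,0,-0.004],"twist":[0,0,0],"fingers":1},{"linear":[0,0,-0.004],"twist":[0,0,0],"fingers":1}]' 40;  python3 - <<'E'
from h import *
s=st(); lidang(); s=st()
E
```

```text
time: 11.43
position: [0.481, 0.0984, 0.164]
tool_rot: [0.375, 1.533, 0.396]
ft_force: [0.2, -0.8, 19.9]
grip_width: 0.177
t 11.43 p [0.481  0.0984 0.164 ] rot [0.375 1.533 0.396] f [ 0.2 -0.8 19.9] g 0.177 q [ 0.71  0.1  -0.65  1.97 -0.47  1.17  0.28]
lid: slope ang -0.018762655668100172 h at -60 -2.84 at 90 -0.02 15209 8094 plane [ 1.900000e-03 -3.000000e-04  1.155679e+02]
t 11.48 p [0.481  0.0983 0.164 ] rot [0.375 1.533 0.396] f [ 1.1 -0.6 19.9] g 0.179 q [ 0.71  0.1  -0.65  1.97 -0.47  1.17  0.28]
```

```bash
python3 -m creep '[{"linear":[0,0,-0.002],"twist":[0,0,0],"fingers":1},{"linear":[0,0,-0.004],"twist":[0,0,0],"fingers":1},{"linear":[0,0,-0.006],"twist":[0,0,0],"fingers":1},{"linear":[0,0,-0.008],"twist":[0,0,0],"fingers":1},{"linear":[0,0,-0.008],"twist":[0,0,0],"fingers":1}]' 40;  python3 - <<'E'
from h import *
s=st(); lidang(); s=st()
E
```

```text
time: 11.9
position: [0.4726, 0.0982, 0.1638]
tool_rot: [0.375, 1.533, 0.396]
ft_force: [0.6, -0.5, 20.3]
grip_width: 0.181
t 11.9 p [0.4726 0.0982 0.1638] rot [0.375 1.533 0.396] f [ 0.6 -0.5 20.3] g 0.181 q [ 0.72  0.08 -0.65  1.98 -0.48  1.18  0.29]
lid: slope ang -0.018463636487560667 h at -60 -2.83 at 90 -0.06 15186 8094 plane [1.700000e-03 3.000000e-04 1.155364e+02]
t 11.95 p [0.4727 0.0982 0.1638] rot [0.375 1.534 0.396] f [-0.3 -0.6 19.7] g 0.181 q [ 0.72  0.08 -0.65  1.98 -0.48  1.18  0.29]
```

```bash
python3 -m creep '[{"linear":[0,0,-0.002],"twist":[0,0,0],"fingers":1},{"linear":[0,0,-0.004],"twist":[0,0,0],"fingers":1},{"linear":[0,0,-0.006],"twist":[0,0,0],"fingers":1},{"linear":[0,0,-0.008],"twist":[0,0,0],"fingers":1},{"linear":[0,0,-0.008],"twist":[0,0,0],"fingers":1}]' 40;  python3 - <<'E'
from h import *
s=st(); lidang('w8.png'); s=st()
E
```

```text
time: 12.37
position: [0.4645, 0.098, 0.1636]
tool_rot: [0.374, 1.534, 0.396]
ft_force: [-0.1, -0.1, 18.5]
grip_width: 0.176
t 12.37 p [0.4645 0.098  0.1636] rot [0.374 1.534 0.396] f [-0.1 -0.1 18.5] g 0.176 q [ 0.73  0.06 -0.64  2.   -0.49  1.18  0.31]
lid: slope ang -0.01972818129083262 h at -60 -2.94 at 90 0.02 15196 8095 plane [ 1.60000e-03 -0.00000e+00  1.15557e+02]
t 12.42 p [0.4645 0.0981 0.1636] rot [0.374 1.534 0.396] f [-0.6 -0.7 19.3] g 0.18 q [ 0.73  0.06 -0.64  2.   -0.49  1.18  0.31]
```

```bash
python3 -m creep '[{"linear":[0,0,-0.001],"twist":[0,0,0],"fingers":1},{"linear":[0,0,-0.002],"twist":[0,0,0],"fingers":1},{"linear":[0,0,-0.003],"twist":[0,0,0],"fingers":1},{"linear":[0,0,-0.004],"twist":[0,0,0],"fingers":1},{"linear":[0,0,-0.004],"twist":[0,0,0],"fingers":1}]' 40
```

```text
time: 12.83
position: [0.4607, 0.098, 0.1635]
tool_rot: [0.375, 1.533, 0.396]
ft_force: [0.8, 0.3, 18.3]
grip_width: 0.177
```

```bash
python3 -m creep '[{"linear":[0,0,-0.001],"twist":[0,0,0],"fingers":1},{"linear":[0,0,-0.002],"twist":[0,0,0],"fingers":1},{"linear":[0,0,-0.002],"twist":[0,0,0],"fingers":1}]' 40;  python3 - <<'E'
from h import *
s=st(); lidang('w9.png'); s=st()
E
```

```text
time: 13.08
position: [0.4603, 0.0976, 0.1636]
tool_rot: [0.375, 1.53, 0.394]
ft_force: [5.4, -0.8, 14.5]
grip_width: 0.177
t 13.08 p [0.4603 0.0976 0.1636] rot [0.375 1.53  0.394] f [ 5.4 -0.8 14.5] g 0.177 q [ 0.73  0.05 -0.64  2.01 -0.5   1.18  0.32]
lid: slope ang -0.01968612664600484 h at -60 -2.98 at 90 -0.02 15242 8073 plane [ 1.700000e-03 -2.000000e-04  1.155882e+02]
t 13.13 p [0.4603 0.0975 0.1636] rot [0.375 1.53  0.394] f [ 5.7  0.5 15.1] g 0.183 q [ 0.73  0.05 -0.64  2.01 -0.5   1.18  0.32]
```

View pics/w9.png

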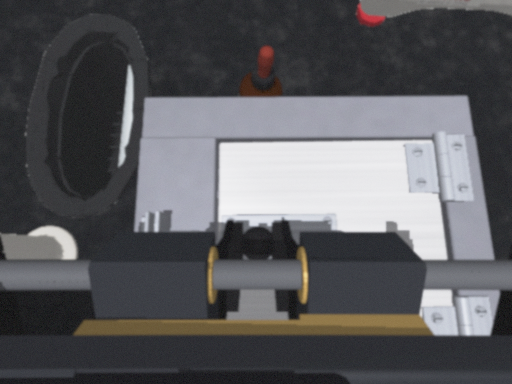

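```bash
python3 -m creep '[{"linear":[-0.0018,0.0009,0.0008],"twist":[0,0,0],"fingers":1},{"linear":[-0.0035,0.0019,0.0008],"twist":[0,0,0],"fingers":1},{"linear":[-0.0035,0.0019,0.0008],"twist":[0,0,0],"fingers":1}]' 20;  python3 - <<'E'
from h import *
s=st(); lidang(); s=st()
for a in np.deg2rad([10,20,30,40,50,60,70,80,90]):
    dy=.036*np.sin(a); dz=-.036*(1-np.cos(a)); print(round(np.rad2deg(a)),(.469*dy-.883*dz).round(4),(.883*dy+.469*dz).round(4))
E
```

```text
time: 13.38
position: [0.4605, 0.0964, 0.1652]
tool_rot: [0.373, 1.531, 0.391]
ft_force: [9.5, 1.4, 0.6]
grip_width: 0.187
t 13.38 p [0.4605 0.0964 0.1652] rot [0.373 1.531 0.391] f [9.5 1.4 0.6] g 0.187 q [ 0.73  0.05 -0.64  2.01 -0.5   1.19  0.31]
lid: slope ang -0.009345200113112148 h at -60 -1.37 at 90 0.03 14992 8048 plane [ 1.80000e-03 -1.00000e-04  1.15602e+02]
t 13.43 p [0.4605 0.0964 0.1651] rot [0.373 1.531 0.391] f [9.4 0.4 0.3] g 0.181 q [ 0.73  0.05 -0.64  2.01 -0.5   1.19  0.31]
10 0.0034 0.0053
20 0.0077 0.0099
30 0.0127 0.0136
40 0.0183 0.0165
50 0.0243 0.0183
60 0.0305 0.0191
70 0.0368 0.0188
80 0.0429 0.0174
90 0.0487 0.0149
```

```bash
python3 -m creep '[{"linear":[0,0,0.002],"twist":[0,0,0],"fingers":1},{"linear":[0.0017,0.0027,0.002],"twist":[0,0,0],"fingers":1},{"linear":[0.0034,0.0053,0.002],"twist":[0,0,0],"fingers":1},{"linear":[0.0055,0.0077,0.002],"twist":[0,0,0],"fingers":1},{"linear":[0.0077,0.0099,0.002],"twist":[0,0,0],"fingers":1},{"linear":[0.0077,0.0099,0.002],"twist":[0,0,0],"fingers":1}]' 15;  python3 - <<'E'
from h import *
s=st(); lidang('w10.png'); s=st()
E
```

```text
time: 13.93
position: [0.4603, 0.1091, 0.162]
tool_rot: [0.372, 1.535, 0.392]
ft_force: [6.2, -0.3, 2.0]
grip_width: 0.189
t 13.93 p [0.4603 0.1091 0.162 ] rot [0.372 1.535 0.392] f [ 6.2 -0.3  2. ] g 0.189 q [ 0.72  0.05 -0.66  2.01 -0.5   1.17  0.29]
lid: slope ang -0.009879101891300777 h at -60 -1.49 at 90 -0.01 15917 8546 plane [ 1.70000e-03 -3.00000e-04  1.15662e+02]
t 13.98 p [0.4604 0.109  0.1621] rot [0.372 1.535 0.392] f [ 6.9 -1.1  1.7] g 0.192 q [ 0.72  0.05 -0.66  2.01 -0.5   1.17  0.29]
```

```bash
python3 -m creep '[{"linear":[0.0025,0.0019,0.001],"twist":[0,0,0],"fingers":1},{"linear":[0.005,0.0037,0.001],"twist":[0,0,0],"fingers":1},{"linear":[0.0078,0.0052,0.001],"twist":[0,0,0],"fingers":1},{"linear":[0.0106,0.0066,0.001],"twist":[0,0,0],"fingers":1},{"linear":[0.0136,0.0075,0.001],"twist":[0,0,0],"fingers":1},{"linear":[0.0166,0.0084,0.001],"twist":[0,0,0],"fingers":1},{"linear":[0.0166,0.0084,0.001],"twist":[0,0,0],"fingers":1}]' 15;  python3 - <<'E'
from h import *
s=st(); lidang('w11.png'); s=st()
E
```

```text
time: 14.57
position: [0.4603, 0.1248, 0.1507]
tool_rot: [0.372, 1.537, 0.393]
ft_force: [6.7, -0.5, 1.1]
grip_width: 0.194
t 14.57 p [0.4603 0.1248 0.1507] rot [0.372 1.537 0.393] f [ 6.7 -0.5  1.1] g 0.194 q [ 0.7   0.07 -0.67  2.03 -0.5   1.13  0.27]
lid: slope ang -0.010150284922253205 h at -60 -1.47 at 90 0.05 17597 7954 plane [1.700000e-03 5.000000e-04 1.156144e+02]
t 14.62 p [0.4602 0.1248 0.1508] rot [0.373 1.537 0.393] f [6.4 0.9 0.6] g 0.189 q [ 0.7   0.06 -0.67  2.03 -0.5   1.13  0.27]
```

```bash
python3 -m creep '[{"linear":[0.0031,0.0005,0.001],"twist":[0,0,0],"fingers":1},{"linear":[0.0062,0.0008,0.001],"twist":[0,0,0],"fingers":1},{"linear":[0.0094,0.0007,0.001],"twist":[0,0,0],"fingers":1},{"linear":[0.0125,0.0005,0.001],"twist":[0,0,0],"fingers":1},{"linear":[0.0156,-0.0002,0.001],"twist":[0,0,0],"fingers":1},{"linear":[0.0186,-0.0009,0.001],"twist":[0,0,0],"fingers":1},{"linear":[0.0186,-0.0009,0.001],"twist":[0,0,0],"fingers":1}]' 15;  python3 - <<'E'
from h import *
s=st(); lidang('w12.png'); s=st()
E
```

```text
time: 15.2
position: [0.4604, 0.1334, 0.1335]
tool_rot: [0.373, 1.539, 0.394]
ft_force: [7.0, 1.8, 0.8]
grip_width: 0.188
t 15.2 p [0.4604 0.1334 0.1335] rot [0.373 1.539 0.394] f [7.  1.8 0.8] g 0.188 q [ 0.68  0.09 -0.68  2.04 -0.49  1.09  0.26]
lid: slope ang 0.006237743605782789 h at -60 -0.13 at 90 -1.07 20178 7603 plane [1.600000e-03 0.000000e+00 1.157224e+02]
t 15.25 p [0.4604 0.1333 0.1337] rot [0.373 1.539 0.395] f [6.3 1.1 0.9] g 0.189 q [ 0.68  0.09 -0.68  2.04 -0.49  1.09  0.26]
```

View pics/w12.png

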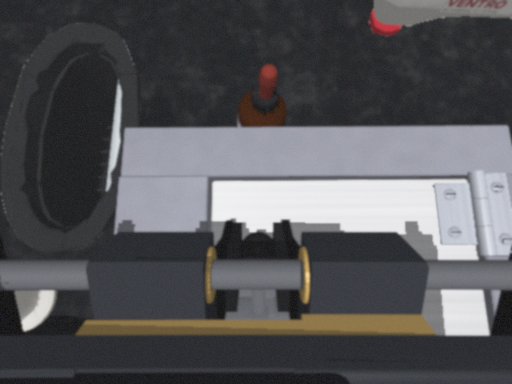

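```bash
python3 -m creep '[{"linear":[0.0029,-0.0012,0.001],"twist":[0,0,0],"fingers":1},{"linear":[0.005,-0.0022,0.001],"twist":[0,0,0],"fingers":1},{"linear":[0.005,-0.0022,0.001],"twist":[0,0,0],"fingers":1}]' 15;  python3 - <<'E'
from h import *
s=st()
E
```

```text
time: 15.5
position: [0.4605, 0.1341, 0.1282]
tool_rot: [0.373, 1.541, 0.396]
ft_force: [4.8, 1.8, 3.7]
grip_width: 0.189
t 15.5 p [0.4605 0.1341 0.1282] rot [0.373 1.541 0.396] f [4.8 1.8 3.7] g 0.189 q [ 0.68  0.1  -0.68  2.05 -0.49  1.08  0.26]
```

```bash
python3 -m creep '[{"linear":[-0.0013,0.0007,0.001],"twist":[0,0,0],"fingers":1},{"linear":[-0.0013,0.0007,0.001],"twist":[0,0,0],"fingers":0.2},{"linear":[-0.0013,0.0007,0.001],"twist":[0,0,0],"fingers":0.2},{"linear":[-0.0013,0.0007,0.001],"twist":[0,0,0],"fingers":0.2},{"linear":[-0.0013,0.0007,0.001],"twist":[0,0,0],"fingers":0.2},{"linear":[-0.0013,0.0007,0.001],"twist":[0,0,0],"fingers":0.2}]' 15;  python3 - <<'E'
from h import *
s=st()
E
```

```text
time: 16.0
position: [0.4601, 0.1329, 0.1289]
tool_rot: [0.372, 1.544, 0.394]
ft_force: [0.3, 0.5, 0.2]
grip_width: 0.388
t 16.0 p [0.4601 0.1329 0.1289] rot [0.372 1.544 0.394] f [0.3 0.5 0.2] g 0.388 q [ 0.68  0.1  -0.68  2.05 -0.49  1.08  0.26]
```

Released with no load; withdraw along the fingers and look.

```bash
python3 -m creep '[{"linear":[-0.03,0,0],"twist":[0,0,0],"fingers":0.2},{"linear":[-0.07,0,0],"twist":[0,0,0],"fingers":0.2},{"linear":[-0.1,-0.02,0],"twist":[0,0,0],"fingers":0.2},{"linear":[-0.12,-0.06,0],"twist":[0,0,0],"fingers":0.2},{"linear":[-0.12,-0.1,0],"twist":[0,0,0],"fingers":0.2},{"linear":[-0.12,-0.1,0],"twist":[0,0,0],"fingers":0.2}]' 15;  python3 - <<'E'
from h import *
s=st();im,d=save('wrist','w13.png'); np.savez('w13.npz',im=im,P=cloud('wrist',d))
for l in ['knob','bolt','housing','lid_front']:
    print(l,[(np.round(x['centre'],3),round(x['conf'],2)) for x in nets.place_of('wrist',l)[:2]])
im,d=save('scene','s13.png'); im,d=save('top','t13.png')
E
```

```text
time: 16.5
position: [0.4626, -0.0205, 0.1856]
tool_rot: [0.378, 1.542, 0.382]
ft_force: [-0.6, -1.0, -0.4]
grip_width: 0.399
t 16.5 p [ 0.4626 -0.0205  0.1856] rot [0.378 1.542 0.382] f [-0.6 -1.  -0.4] g 0.399 q [ 0.84  0.1  -0.53  1.91 -0.42  1.33  0.45]
knob [(array([0.461, 0.135, 0.133]), 0.94)]
bolt [(array([0.463, 0.099, 0.132]), 0.67), (array([0.589, 0.103, 0.115]), 0.52)]
housing [(array([0.438, 0.096, 0.128]), 0.81)]
lid_front [(array([0.437, 0.098, 0.118]), 0.95), (array([0.427, 0.097, 0.113]), 0.28)]
```

View pics/w13.png

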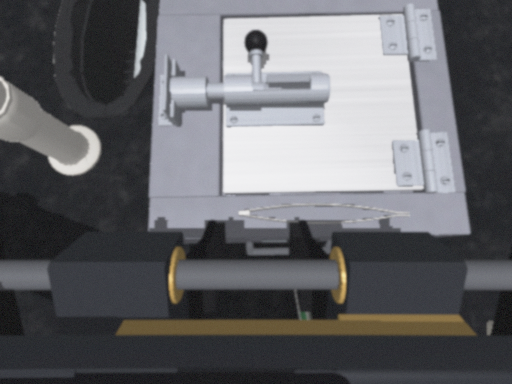

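```bash
python3 - <<'E'
from h import *
from scipy.optimize import least_squares
z=np.load('w13.npz'); P=z['P']; im=z['im'].astype(float)
m=(np.linalg.norm(P-[.461,.135,.132],axis=-1)<.02)&(im.max(-1)<80)&(P[...,2]>.118)
q=P[m]; r=least_squares(lambda c:np.linalg.norm(q-c,axis=1)-.009,[.461,.135,.132],loss='soft_l1',f_scale=.002)
C=R.from_euler('z',YAW).inv().apply(r.x-[.498,.099,0])*1000; print('ball chest',C.round(1),len(q))
G=R.from_euler('z',YAW).inv().apply((P-[.498,.099,0]).reshape(-1,3))*1000
def g(a,b,c,d):
    v=G[(G[:,0]>a)&(G[:,0]<b)&(G[:,1]>c)&(G[:,1]<d)&(G[:,2]>100)][:,2]; return np.median(v).round(2),len(v)
print('strip',g(-110,-75,-100,-50),'lid -60..-40',g(-60,-45,-70,-40),'lid 60',g(50,70,-40,10),'back strip',g(95,115,-20,20))
for c in ['scene','top']:
  viewer.get_image(c)
  for l in ['drop_bottle','timer','tweezers']: print(c,l,[(np.round(x['centre'],3),round(x['conf'],2)) for x in nets.place_of(c,l)[:2]])
E
```

```text
ball chest [-36.   32.3 152.1] 316
strip (np.float64(116.52), 3012) lid -60..-40 (np.float64(115.28), 738) lid 60 (np.float64(116.62), 1511) back strip (np.float64(117.01), 1183)
scene drop_bottle []
scene timer [(array([ 0.515, -0.062,  0.002]), 0.79)]
scene tweezers [(array([0.511, 0.008, 0.109]), 0.62)]
top drop_bottle [(array([ 0.462,  0.25 , -0.   ]), 0.76), (array([0.511, 0.003, 0.115]), 0.43)]
top timer [(array([ 0.52 , -0.066, -0.001]), 0.53)]
top tweezers [(array([0.512, 0.002, 0.117]), 0.4)]
```

View pics/s13.png

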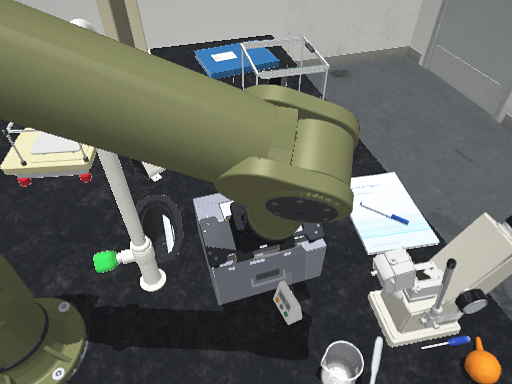

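```bash
python3 - <<'E'
from h import *
from scipy.optimize import least_squares
z=np.load('w13.npz'); P=z['P']; im=z['im'].astype(float)
m=(np.linalg.norm(P-[.461,.135,.135],axis=-1)<.016)&(im.max(-1)<80)&(P[...,2]>.122)
q=P[m]; print('top pt',q[:,2].max(),np.median(q,0))
r=least_squares(lambda c:np.linalg.norm(q-c,axis=1)-.009,np.median(q,0)-[0,0,.012],loss='soft_l1',f_scale=.001)
C=R.from_euler('z',YAW).inv().apply(r.x-[.498,.099,0])*1000; print('ball chest',C.round(1),len(q),np.abs(r.fun).max())
E
```

```text
top pt 0.14863504955106138 [0.46102453 0.1333896  0.14538225]
ball chest [-36.9  38.6 138.5] 316 0.001814288384173305
```

```bash
python3 - <<'E'
from h import *
s=st(); x=ori(28).apply([1,0,0]); c=np.array([.461,.135,.1316])
plan(c-.055*x,ori(28)); plan(s['position']+[0,0,.06],ori(28))
E
```

```text
t 17.25 p [ 0.4632 -0.0115  0.1885] rot [0.372 1.542 0.394] f [ 0.5 -0.4  0.2] g 0.401 q [ 0.83  0.1  -0.54  1.91 -0.43  1.33  0.45]
lin [6.400e-02 1.026e-01 1.000e-04] twist [-0.31  0.05  0.01]
lin [-0.053   0.0282 -0.0001] twist [-0.31  0.05  0.01]
```

```bash
python3 -m creep '[{"linear":[0.01,0.03,0],"twist":[0,0,0],"fingers":1},{"linear":[0.03,0.065,0],"twist":[0,0,0],"fingers":1},{"linear":[0.055,0.1026,0],"twist":[0,0,0],"fingers":1},{"linear":[0.064,0.1026,0],"twist":[0,0,0],"fingers":1},{"linear":[0.064,0.1026,0],"twist":[0,0,0],"fingers":1},{"linear":[0.064,0.1026,0],"twist":[0,0,0],"fingers":1}]' 15;  python3 - <<'E'
from h import *
s=st();save('wrist','w14.png')
x=ori(28).apply([1,0,0]); c=np.array([.461,.135,.1316]);plan(c-.03*x,ori(28)); 
E
```

```text
time: 17.75
position: [0.461, 0.1091, 0.1798]
tool_rot: [0.371, 1.543, 0.395]
ft_force: [-0.3, 0.1, -0.2]
grip_width: 0.046
t 17.75 p [0.461  0.1091 0.1798] rot [0.371 1.543 0.395] f [-0.3  0.1 -0.2] g 0.046 q [ 0.72  0.04 -0.65  1.99 -0.5   1.21  0.28]
lin [ 0.0255  0.0011 -0.0001] twist [-0.37  0.07  0.03]
```

View pics/w14.png

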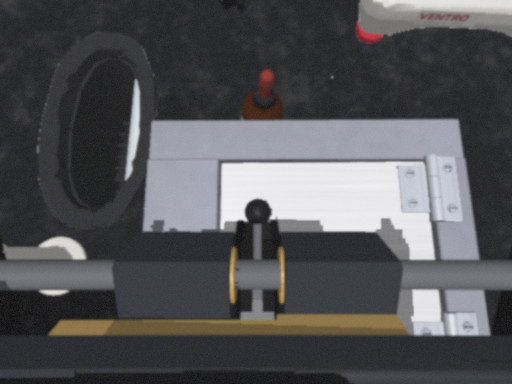

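```bash
python3 -m creep '[{"linear":[0.01,0.001,0],"twist":[0,0,0],"fingers":1},{"linear":[0.02,0.001,0],"twist":[0,0,0],"fingers":1},{"linear":[0.024,0.001,0],"twist":[0,0,0],"fingers":1},{"linear":[0.024,0.001,0],"twist":[0,0,0],"fingers":1}]' 15
```

```text
time: 18.13
position: [0.4602, 0.1214, 0.1581]
tool_rot: [0.374, 1.544, 0.395]
ft_force: [0.4, 0.4, 0.2]
grip_width: 0.005
```

```bash
python3 -m creep '[{"linear":[0.0018,-0.0009,0],"twist":[0,0,0],"fingers":1},{"linear":[0.0035,-0.0019,0],"twist":[0,0,0],"fingers":1},{"linear":[0.0035,-0.0019,0],"twist":[0,0,0],"fingers":1}]' 15
```

```text
time: 18.38
position: [0.4612, 0.1209, 0.1552]
tool_rot: [0.373, 1.542, 0.394]
ft_force: [0.3, 0.6, 0.4]
grip_width: 0.008
```

```bash
python3 -m creep '[{"linear":[0.0018,-0.0009,0],"twist":[0,0,0],"fingers":1},{"linear":[0.0026,-0.0014,0],"twist":[0,0,0],"fingers":1},{"linear":[0.0026,-0.0014,0],"twist":[0,0,0],"fingers":1}]' 15
```

```text
time: 18.63
position: [0.4613, 0.1211, 0.1525]
tool_rot: [0.372, 1.542, 0.394]
ft_force: [0.5, 0.1, 0.6]
grip_width: 0.005
```

```bash
python3 -m creep '[{"linear":[0.0018,-0.0009,0],"twist":[0,0,0],"fingers":1},{"linear":[0.0026,-0.0014,0],"twist":[0,0,0],"fingers":1},{"linear":[0.0026,-0.0014,0],"twist":[0,0,0],"fingers":1}]' 15
```

```text
time: 18.88
position: [0.4612, 0.1211, 0.1494]
tool_rot: [0.372, 1.542, 0.394]
ft_force: [0.7, -0.4, 0.3]
grip_width: 0.001
```

```bash
python3 -m creep '[{"linear":[0.0018,-0.0009,0],"twist":[0,0,0],"fingers":1},{"linear":[0.0018,-0.0009,0],"twist":[0,0,0],"fingers":1}]' 15
```

```text
time: 19.05
position: [0.4614, 0.1214, 0.1477]
tool_rot: [0.373, 1.542, 0.395]
ft_force: [0.7, -0.0, 3.8]
grip_width: 0.007
```

```bash
python3 -m creep '[{"linear":[0.0013,-0.0007,0],"twist":[0,0,0],"fingers":1},{"linear":[0.0013,-0.0007,0],"twist":[0,0,0],"fingers":1},{"linear":[0.0013,-0.0007,0],"twist":[0,0,0],"fingers":1}]' 15
```

```text
time: 19.3
position: [0.4616, 0.1215, 0.1472]
tool_rot: [0.373, 1.541, 0.395]
ft_force: [-2.5, -0.9, 8.1]
grip_width: 0.005
```

```bash
python3 -m creep '[{"linear":[-0.01,0,0],"twist":[0,0,0],"fingers":1},{"linear":[-0.045,0,0],"twist":[0,0,0],"fingers":1},{"linear":[-0.08,0,0],"twist":[0,0,0],"fingers":1},{"linear":[-0.12,-0.02,0],"twist":[0,0,0],"fingers":1},{"linear":[-0.14,-0.06,0],"twist":[0,0,0],"fingers":1},{"linear":[-0.15,-0.09,0],"twist":[0,0,0],"fingers":1},{"linear":[-0.15,-0.09,0],"twist":[0,0,0],"fingers":1}]' 15;  python3 - <<'E'
from h import *
from scipy.optimize import least_squares
s=st();im,d=save('wrist','w15.png'); P=cloud('wrist',d)
for l in ['knob','bolt','lid_front']:
    print(l,[(np.round(x['centre'],3),round(x['conf'],2)) for x in nets.place_of('wrist',l)[:2]])
m=(np.linalg.norm(P-[.461,.135,.135],axis=-1)<.018)&(im.max(-1)<80)&(P[...,2]>.122)
q=P[m]; print(len(q),q.max(0))
r=least_squares(lambda c:np.linalg.norm(q-c,axis=1)-.009,np.median(q,0)-[0,0,.012],loss='soft_l1',f_scale=.001)
G=R.from_euler('z',YAW).inv().apply((P-[.498,.099,0]).reshape(-1,3))*1000
print('ball chest',R.from_euler('z',YAW).inv().apply(r.x-[.498,.099,0])*1000)
def g(a,b,c,d):
    v=G[(G[:,0]>a)&(G[:,0]<b)&(G[:,1]>c)&(G[:,1]<d)&(G[:,2]>100)][:,2]; return np.median(v).round(2),len(v)
print('strip',g(-110,-75,-100,-50),'lid front',g(-60,-45,-70,-40),'lid 60',g(50,70,-40,10),'back strip',g(95,115,-20,20))
E
```

```text
time: 19.88
position: [0.4636, -0.0381, 0.2352]
tool_rot: [0.378, 1.54, 0.382]
ft_force: [-0.3, 0.0, 0.0]
grip_width: 0.003
t 19.88 p [ 0.4636 -0.0381  0.2352] rot [0.378 1.54  0.382] f [-0.3  0.   0. ] g 0.003 q [ 0.86  0.07 -0.51  1.84 -0.42  1.44  0.44]
knob [(array([0.463, 0.136, 0.126]), 0.88), (array([0.431, 0.097, 0.114]), 0.66)]
bolt [(array([0.464, 0.098, 0.128]), 0.98)]
lid_front [(array([0.435, 0.099, 0.119]), 0.75)]
178 [0.46735328 0.14159967 0.14314739]
ball chest [-37.01857989  39.70342056 133.07475306]
strip (np.float64(116.07), 2039) lid front (np.float64(114.82), 505) lid 60 (np.float64(116.13), 1049) back strip (np.float64(116.52), 812)
```

View pics/w15.png

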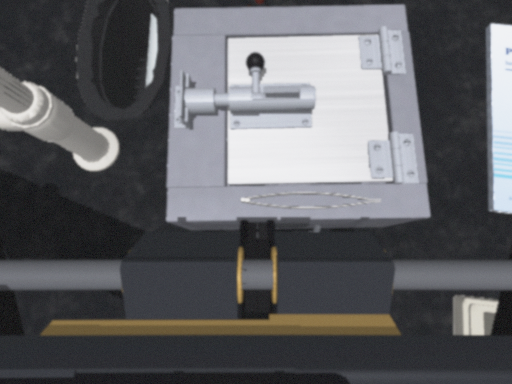

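```bash
python3 -m creep '[{"linear":[0,0,0],"twist":[0,0,0],"fingers":1},{"linear":[0,0,0],"twist":[0,0,0],"fingers":1}]'; python3 -c "
from h import *
im,d=save('wrist','w16.png'); print(nets.place_of('wrist','knob')[:1]); print(job.close_job())"
```

```text
time: 20.25
position: [0.4634, -0.0274, 0.2363]
tool_rot: [0.37, 1.543, 0.396]
ft_force: [0.5, -0.5, -0.5]
grip_width: 0.006
[{'centre': [0.4382, 0.0984, 0.1172], 'conf': 0.68}]
the job is handed in; nothing more can be done
None
```

The lid is shut and bolted, with the handle turned down in its notch. I handed the job in at about 20 s of the 56 s allowed.

- **Closing:** I swung the lid down with the closed fingers, then pinched the ball fore and aft and pressed on the seal in small steps. The lowest measured lid angle was about -0.020 rad, against the crush limit of -0.034.
- **Finding the keeper:** The bolt met the keeper's face with 5 to 7 N at the first few heights. It slipped in freely at about -0.019 rad, with a press of about 20 N.
- **Sliding home:** The bolt travelled about 24.5 mm past the keeper's face, where at least 23 mm was expected, and came up against a firm stop at 5.5 N. The largest sideways force I read was about 9.5 N.
- **Handle:** After the first turn I let go, and the depth picture put the ball about 5 mm too high. I pressed it down with the closed fingertips until it stopped firmly at 8 N.
- **Last checks:** The ball then measured about z 133 mm in the chest frame, which is the fully-down height. The front of the lid stayed about 1.3 mm below the strip with the robot clear of everything.
- **Other objects:** The tweezers, dropping bottle and timer still measured where they started, last measured just before the final press on the ball. The scene camera missed the bottle that time, so its position rests on the top camera alone.

Two measurements disagreed. The ball's y read 39.7 mm against the expected 36, which I put down to error in the fit. The very last knob report (0.438, 0.098, 0.117) was low confidence (0.68) and lies close to the lid's front edge, so I took it as a false detection; the one before it (0.463, 0.136, 0.126) fits the handle being down, though it reads about 7 mm low.

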